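# Clamp a blank for marking with the torque-limited crank

### The job

Load the long flat aluminium blank into the marking fixture: lay it on the slab and slide it gently under the clamp's toe until it is fully home against the end stop. Then turn the crank clockwise until its torque limiter slips, stop as soon as it has clearly slipped (the two ribs at the hub plainly apart, but no more than a twelfth of a turn past each other), and let go, leaving the blank home and clamped. Leave the other things where they are.

Things in the scene. Friction and masses are not known exactly. Their poses are not given: they have to be found in the camera images.
- blank_centre (a point): Centre of the blank (half-way up): loose aluminium plate 110 (its x) x 46 (y) x 14 mm (z), about 0.2 kg, flat on the table, four small dark screw holes at its corners; the only oblong plate. Either end may go first. Take it across its 46 mm width, about 30 mm from the centre towards the end nearest the robot, so that the fingers stay clear of rails and toe.
- fixture: Fixed clamping fixture: aluminium slab 260 (x) x 120 (y) x 30 mm; origin under its middle, at table height; x points away from the robot along the loading channel. On the slab's top: side rails 10 mm high from x = +1 to +35 mm, 50 mm apart (2 mm spare each side of the blank), with a flared mouth, 70 mm wide at x = -18 mm; an end stop, face at x = +35 mm; behind it the clamp's column.
- home (a point): Fixed point where the blank's centre is when fully home: fixture x = -20 mm, y = 0, 37 mm above the table; its x is the loading direction, towards the stop.
- toe_below (a point): Fixed point on the slab's top under the free end of the clamp's toe (fixture x = +5 mm, y = 0, 30 mm above the table). The toe, a steel bar 26 mm wide, reaches from the column over the channel to here; at the start its underside is 15.8 to 19.4 mm above the slab, so the 14 mm blank lying flat slides under it. It is sprung and in the end presses the blank with about 12 N.
- column_axis (a point): Fixed point on the crank's vertical axis: fixture x = +75 mm, y = 0, 110 mm above the table. Clockwise seen from above lowers the toe, 2 mm per rad. The crank first runs with light drag (about 2.3 N at the sleeve) for 1.5 to 3.3 rad, which differs each time and cannot be told from how the crank stands, until the screw bottoms.
- crank_grip (a point): Centre of the crank's upright round black sleeve, 16 mm in diameter, 50 mm tall (106 to 156 mm above the table), which spins freely on its pin; the point is 134 mm above the table, 65 mm from the crank's axis. The crank's steel arm (top at 104 mm) is below it. Once the screw has bottomed, the limiter slips at a steady 0.85 N m, about 13 N at the sleeve.
- crank_mark (a point): Small rib on the crank's black hub, on the side away from the arm, 18 mm from the axis, 99 mm above the table; its x runs along the crank's arm, outwards. At the start it lines up with collar_mark; each slip leaves it further clockwise of it. The crank stays where it is left; turning back does not undo a slip.
- collar_mark (a point): Small rib on the steel collar under the hub, 20 mm from the axis, 92 mm above the table; its x is parallel to that of crank_mark until the limiter slips; the angle between the two is the slip.
- disc_c (a point): Bystander: round stepped aluminium blank, 64 mm across, 22 mm tall; its centre.
- square_c (a point): Bystander: square steel plate 60 x 60 x 12 mm; its centre.
- jar_c (a point): Bystander: white jar 52 mm across, 75 mm tall; its centre.
- driver_grip (a point): Bystander: screwdriver, lying; a point in its handle.
- brush_grip (a point): Bystander: brush, lying; a point in its handle.
There are look-alikes about, which are no part of the job. Leave any turquoise or yellow look-alike of the part that bears blank_centre alone.

How it is judged:
By the outcome, as a careful person would: the job done as asked, in the order asked, and still so for the second after the job is handed in, with the robot touching nothing.
It also fails if it takes over 72 s, if anything falls off the work surface, if the arm or the gripper's body presses on something with over 40 N, if the wrist force passes 120 N, or if a joint passes its speed limit or range.

### The arm

A 6-joint arm with a two-finger parallel gripper is mounted at the origin on the work surface. World frame = base frame: x ahead of the robot, y to its left, z up, the work surface at z = 0. Lengths are in m, angles in rad, forces in N, time in s.
With the tool pointing down it reaches from about 0.275 to 0.725 m from the base axis. Payload 15.9 kg.
Tool frame: the origin (TCP) lies midway between the tips of the shut fingers; the grasp point (between the pads) lies 19 mm behind it; z points along the fingers, x is the direction in which the jaws open and shut, and the axes are right-handed (so a half turn about z gives the same grasp; the last joint's range is limited). The gripper opens to 85 mm and grips with 20 to 120 N. Pads are 22 mm wide; open, the fingers measure 114 mm over their backs; the gripper's body (76 mm by 85 mm) begins 54 mm behind the grasp point. The pads swing forward as they close: fully open they stand 13 mm farther back than shut.
Start: joints at [-1.332, 0.213, -0.034, 1.323, 0, 1.571], TCP at [0.118, -0.486, 0.231] pointing down, gripper open.
Joint ranges: [-2.98, 2.98], [-0.74, 1.72], [-1.14, 1.35], [-2.1, 2.04], [-1.57, 1.44], [-3.14, 3.14]. Speed limits (rad/s): [1.89, 1.89, 2.39, 2.57, 3.14, 3.14].

### API

Orientations are given as a unit quaternion [x, y, z, w].
In Python, from workcell import monitor, viewer, workorder gives the robot as it stands.
- The arm moves only by the shell command python3 -m handwheel 'ROWS' [FORCE]. ROWS is JSON, a list of rows, each a list of 7 numbers: the turn, a rotation vector about the tool's x, y, z in degrees, then the shift along the tool's x, y, z in mm, then the opening in per cent of the stroke, from 0 (shut) to 100 (fully open). A call has 1 to 10 rows; each row is the pose to reach, as a shift and turn from the pose measured when the call began, along the tool's axes at that moment; what a row does not reach only later rows make up. A row lasts 1/10 s, in which the tool goes at most 50 mm and 8.59 degrees, less where a joint would pass 70% of its speed; a pose out of reach is approached as far as the arm can. A call with a gripper value outside its range is refused whole. The fingers move at their own pace and stop on an object; FORCE is the grip in N (left out, the last holds). Time passes only in rows, so rows that repeat a pose let the fingers close. It gives the time, the measured TCP pose, the force and the opening at its end, in the units of the state.
- monitor.sense(): the state, without advancing time (a new reading comes with each control period).
- viewer.snapshot(name): name is "side" or "top" or "wrist"; returns the picture (384x512x3 uint8, red, green, blue); there is no depth.
- viewer.get_calibration(name): a dict with "fov_y" (degrees; the focal length in pixels is half the picture's height over the tangent of half this angle, whatever the lens; pixels are square), "cx", "cy" (the principal point, pixels), "k1" (the pictures are not rectified: a ray, as slopes to the right and down, at radius r is drawn at 1 + k1 r^2 times it, then the intrinsics apply), "cam_to_world" (4x4, takes a point from camera to world coordinates). Camera axes: x right, y down, z forward; pixel columns grow to the right and rows downward; lengths in m; the calibration is good to about 2 mm. A picture is of the moment at which its call begins: read the wrist's pose just before it. get_calibration takes no time and is no camera call; for the wrist camera it gives the pose at the moment of the call.
- workorder.sign_off(): hands the job in, once; it reports no verdict.
The state is a dict: "clock": time; "joint_pos": joint angles; "dq": joint speeds; "joint_efforts": joint torques, N m; "position": TCP position; "orientation": TCP orientation; "force": force on the tool from outside, world axes, zero at the start; "ft_torque": the same for the moment, N m; "finger_gap": finger opening in m.
Only numpy, scipy, OpenCV 4.12 (cv2) and the standard library are available. Lean on these libraries where they do the work, as an engineer would, in place of code of your own. Each camera call takes 0.05 s, during which the arm holds its last target.

## Working session

There is one attempt and no reset: what is moved stays moved. The work goes in short steps, Python scripts to look and compute and a shell command to move; the robot and the scene stay as the last step left them, time stands still between calls to the robot, and variables do not carry over. Pictures are saved under pics/ and viewed, and the job is handed in when it is done.

```bash
mkdir -p pics; ls
python3 - <<'E'
from workcell import monitor, viewer, workorder
import cv2
s=monitor.sense(); print(s)
for n in ("side","top","wrist"):
    im=viewer.snapshot(n); cv2.imwrite(f"pics/{n}0.png",im[:,:,::-1]); print(n,viewer.get_calibration(n))
E
```

```text
pics
{'clock': 0.0, 'joint_pos': array([-1.33198900e+00,  2.13367498e-01, -3.50486170e-02,  1.32348857e+00,
       -5.43740937e-06,  1.57082624e+00]), 'dq': array([ 0.00186215,  0.00194566, -0.00108183,  0.00088909,  0.00132073,
       -0.00094342]), 'joint_efforts': array([ 9.02125998e-05, -6.86162424e+01,  4.87119806e+01,  1.73084729e-02,
       -3.91072570e-05, -2.27796909e-05]), 'position': array([ 0.11819194, -0.48548885,  0.23081465]), 'orientation': array([ 7.86293370e-01, -6.17853080e-01, -4.37435415e-04, -3.40249007e-04]), 'force': array([ 0.29415703, -0.9458269 , -0.06370263]), 'ft_torque': array([-0.02354687, -0.02985459, -0.00449009]), 'finger_gap': 0.08557384840783484}
side {'fov_y': 52.08785470014701, 'cx': 257.86745505304754, 'cy': 190.1685368516476, 'k1': -0.07584124506550964, 'cam_to_world': array([[-0.71756244, -0.41215474,  0.5614558 , -0.15907214],
       [-0.69649328,  0.4233255 , -0.57938988,  0.56834977],
       [ 0.00111973, -0.80679861, -0.59082548,  0.75198203],
       [ 0.        ,  0.        ,  0.        ,  1.        ]])}
top {'fov_y': 49.57497895979264, 'cx': 254.6538774737489, 'cy': 192.88150180554894, 'k1': -0.07482946420645231, 'cam_to_world': array([[ 0.0115334 , -0.99617649,  0.08659896,  0.32298061],
       [-0.9995852 , -0.01377168, -0.02529371, -0.02381775],
       [ 0.02638961, -0.08627131, -0.99592211,  1.3236888 ],
       [ 0.        ,  0.        ,  0.        ,  1.        ]])}
wrist {'fov_y': 60.57216445954885, 'cx': 250.05774894574208, 'cy': 194.20669769565285, 'k1': -0.010389486906262072, 'cam_to_world': array([[ 2.37067315e-01, -9.20601403e-01, -3.10309756e-01,
         1.96423361e-01],
       [-9.71493061e-01, -2.24834330e-01, -7.51715084e-02,
        -4.67036576e-01],
       [-5.65289908e-04,  3.19284482e-01, -9.47658747e-01,
         3.74769273e-01],
       [ 0.00000000e+00,  0.00000000e+00,  0.00000000e+00,
         1.00000000e+00]])}
```

View pics/top0.png

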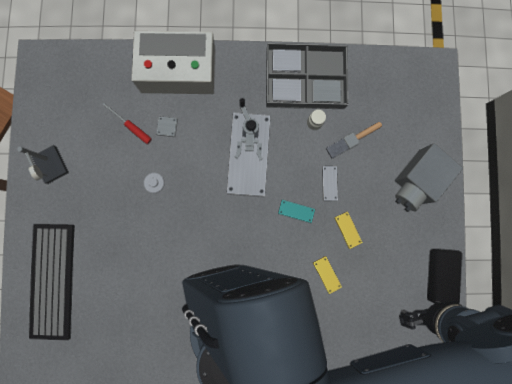

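View pics/side0.png

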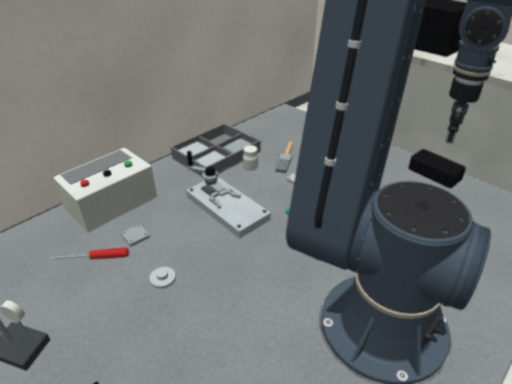

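View pics/wrist0.png

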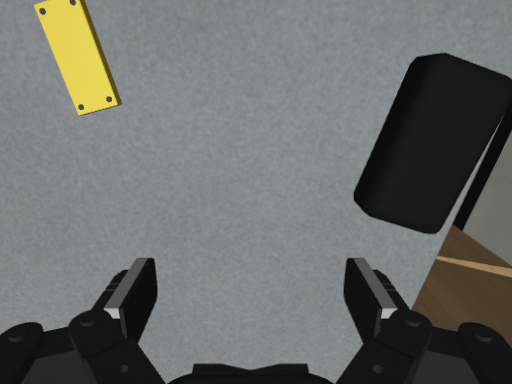

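The top view shows the aluminium blank at (330,183), the fixture slab at about (249,155) with its clamp column at (251,126), and the crank sleeve at (242,103). The yellow and turquoise plates are look-alikes.

```bash
cat > h.py <<'E'
import numpy as np, cv2
from workcell import monitor, viewer
from scipy.spatial.transform import Rotation as R
def K(c):
    f=192/np.tan(np.radians(c['fov_y'])/2); return f
def ray(c,uv):
    f=K(c); uv=np.atleast_2d(np.float64(uv))
    d=np.c_[(uv[:,0]-c['cx'])/f,(uv[:,1]-c['cy'])/f]
    x=d.copy()
    for _ in range(30): x=d/(1+c['k1']*(x**2).sum(1,keepdims=True))
    T=c['cam_to_world']; v=np.c_[x,np.ones(len(x))]@T[:3,:3].T
    return T[:3,3],v
def onz(c,uv,z):
    o,v=ray(c,uv); return o+v*((z-o[2])/v[:,2])[:,None]
def proj(c,P):
    T=c['cam_to_world']; p=(np.atleast_2d(P)-T[:3,3])@T[:3,:3]; x=p[:,:2]/p[:,2:]
    x=x*(1+c['k1']*(x**2).sum(1,keepdims=True)); return x*K(c)+[c['cx'],c['cy']]
def snap(name,fn):
    c=viewer.get_calibration(name); im=viewer.snapshot(name)
    np.save(f'pics/{fn}.npy',np.array([c],dtype=object),allow_pickle=True)
    cv2.imwrite(f'pics/{fn}.png',im[:,:,::-1]); return im,c
def load(fn):
    return cv2.imread(f'pics/{fn}.png')[:,:,::-1].copy(), np.load(f'pics/{fn}.npy',allow_pickle=True)[0]
def totool(vec):  # world vector (m) -> tool mm
    s=monitor.sense(); return R.from_quat(s['orientation']).inv().apply(vec)*1000
E
python3 - <<'E'
from h import *
im=cv2.imread('pics/top0.png'); c=viewer.get_calibration('top')
cv2.imwrite('pics/topcrop.png',cv2.resize(im[80:230,200:380],None,fx=4,fy=4,interpolation=cv2.INTER_CUBIC))
hsv=cv2.cvtColor(im,cv2.COLOR_BGR2HSV)
m=((hsv[...,2]>135)&(hsv[...,1]<60)).astype(np.uint8)
m[:, :200]=0;m[:95]=0;m[235:]=0;m[:,380:]=0
cs,_=cv2.findContours(m,cv2.RETR_EXTERNAL,cv2.CHAIN_APPROX_NONE)
for k in cs:
    if cv2.contourArea(k)>150: 
        r=cv2.minAreaRect(k);b=cv2.boxPoints(r);print(r,b.tolist());
        for z in(.014,.03):print(z,onz(c,b,z).round(4).tolist(),onz(c,[r[0]],z))
E
```

```text
((330.0, 183.0), (34.0, 14.0), 90.0) [[323.0, 166.0], [337.0, 166.0], [337.0, 200.0], [323.0, 200.0]]
0.014 [[0.5263, -0.275, 0.014], [0.5271, -0.3203, 0.014], [0.4177, -0.3196, 0.014], [0.4172, -0.2746, 0.014]] [[ 0.47185604 -0.29734898  0.014     ]]
0.03 [[0.5238, -0.2719, 0.03], [0.5246, -0.3167, 0.03], [0.4166, -0.316, 0.03], [0.416, -0.2716, 0.03]] [[ 0.47003728 -0.29400735  0.03      ]]
((318.0000305175781, 115.99999237060547), (14.142135620117188, 14.142135620117188), 45.0) [[308.0000305175781, 115.99999237060547], [318.0000305175781, 105.99999237060547], [328.0000305175781, 115.99999237060547], [318.0000305175781, 125.99999237060547]]
0.014 [[0.6891, -0.227, 0.014], [0.7232, -0.2598, 0.014], [0.6906, -0.2923, 0.014], [0.6567, -0.2594, 0.014]] [[ 0.68987239 -0.25961709  0.014     ]]
0.03 [[0.6847, -0.2245, 0.03], [0.7183, -0.2569, 0.03], [0.6862, -0.2891, 0.03], [0.6526, -0.2566, 0.03]] [[ 0.6853902  -0.25673641  0.03      ]]
((248.52352905273438, 151.19410705566406), (37.73468017578125, 85.59327697753906), 4.39870548248291) [[226.42941284179688, 192.41763305664062], [232.99411010742188, 107.07646942138672], [270.6176452636719, 109.9705810546875], [264.0529479980469, 195.31173706054688]]
0.014 [[0.4371, 0.0321, 0.014], [0.7138, 0.016, 0.014], [0.7065, -0.1056, 0.014], [0.4296, -0.0869, 0.014]] [[ 0.57014376 -0.03596685  0.014     ]]
0.03 [[0.4357, 0.0314, 0.03], [0.7091, 0.0156, 0.03], [0.7019, -0.1046, 0.03], [0.4283, -0.0861, 0.03]] [[ 0.56712425 -0.03581843  0.03      ]]
```

View pics/topcrop.png

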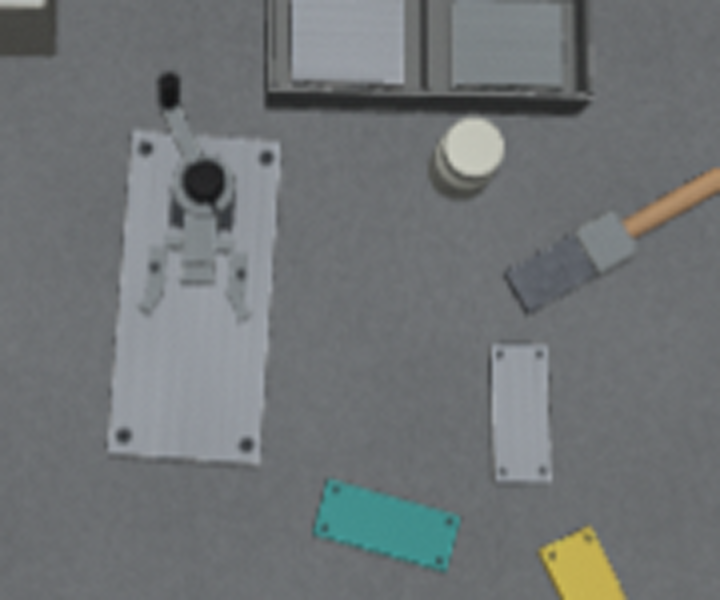

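```bash
cat >> h.py <<'E'
def plan(pos,xdir,tiltnone=True):
    """target TCP pos, tool x dir (world, horizontal), tool down -> row"""
    s=monitor.sense(); R0=R.from_quat(s['orientation']); best=None
    for sg in(1,-1):
        x=sg*np.array([xdir[0],xdir[1],0.]);x/=np.linalg.norm(x); z=np.array([0,0,-1.]); y=np.cross(z,x)
        rv=np.degrees((R0.inv()*R.from_matrix(np.c_[x,y,z])).as_rotvec()); sh=R0.inv().apply(np.array(pos)-s['position'])*1000
        print('sg',sg,'rot',rv.round(1),'shift',sh.round(1))
E
python3 - <<'E'
from h import *
s=monitor.sense(); Rm=R.from_quat(s['orientation']).as_matrix(); print(Rm.round(3))
c=viewer.get_calibration('wrist'); T=c['cam_to_world']
print('cam in tool',(Rm.T@(T[:3,3]-s['position'])).round(4)); print((Rm.T@T[:3,:3]).round(3))
c=viewer.get_calibration('top')
def cc(l): return np.array(l)/4.+[200-.375,80-.375]
S=onz(c,cc([(133,130),(280,141),(260,464),(109,452)]),.03); print(S.round(4),S.mean(0))
print(np.linalg.norm(S[0]-S[3]),np.linalg.norm(S[0]-S[1]))
B=onz(c,cc([(491,344),(549,345),(551,481),(497,482)]),.014);print(B.round(4),B.mean(0))
print('jar.. crank',onz(c,cc([(170,80)]),.156),onz(c,cc([(204,181)]),.11))
plan([.44,-.297,.20],[0,1])
E
```

```text
[[ 0.237 -0.972 -0.   ]
 [-0.972 -0.237  0.001]
 [-0.001  0.    -1.   ]]
cam in tool [ 0.0004 -0.0804 -0.1438]
[[ 1.     0.     0.   ]
 [-0.     0.948  0.319]
 [-0.    -0.319  0.948]]
[[ 0.6925  0.0156  0.03  ]
 [ 0.6857 -0.1015  0.03  ]
 [ 0.4273 -0.0879  0.03  ]
 [ 0.4351  0.03    0.03  ]] [ 0.56015514 -0.03594908  0.03      ]
0.25784523563972456 0.11737668281648979
[[ 0.5275 -0.273   0.014 ]
 [ 0.5275 -0.3199  0.014 ]
 [ 0.4182 -0.3208  0.014 ]
 [ 0.4168 -0.2774  0.014 ]] [ 0.47247232 -0.29780635  0.014     ]
jar.. crank [[ 0.69404329 -0.0142041   0.156     ]] [[ 0.63165667 -0.04029297  0.11      ]]
sg 1 rot [-1.000e-01  0.000e+00 -1.663e+02] shift [-107.  -357.3   31. ]
sg -1 rot [ 0.   0.  13.7] shift [-107.  -357.3   31. ]
```

```bash
python3 -m handwheel '[[0,0,8,-60,-200,0,100],[0,0,13.7,-107,-337,60,100],[0,0,13.7,-107,-337,80,100],[0,0,13.7,-107,-337,80,100],[0,0,13.7,-107,-337,80,100],[0,0,13.7,-107,-337,80,100],[0,0,13.7,-107,-337,80,100],[0,0,13.7,-107,-337,80,100],[0,0,13.7,-107,-337,80,100],[0,0,13.7,-107,-337,80,70]]' 40
python3 - <<'E'
from h import *
snap('wrist','w1'); print(monitor.sense()['position'])
E
```

```text
clock: 1.15
position: [0.42, -0.3017, 0.1509]
orientation: [0.707, -0.707, -0.001, -0.0]
force: [-0.6, -1.0, 0.5]
finger_gap: 0.0731
[ 0.41974602 -0.30223263  0.15114993]
```

View pics/w1.png

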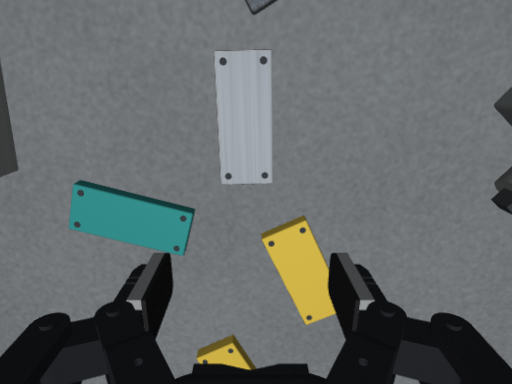

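The wrist view shows the blank at (244,117), corners about (215,50), (271,50), (272,184) and (221,184). The turquoise plate is to its lower left and a yellow plate to its lower right.

Run:
```python
from h import *
im,c=load('w1'); hsv=cv2.cvtColor(im,cv2.COLOR_RGB2HSV)
m=((hsv[...,2]>135)&(hsv[...,1]<60)).astype(np.uint8); m[240:]=0
m=cv2.morphologyEx(m,cv2.MORPH_CLOSE,np.ones((9,9)))
k=max(cv2.findContours(m,0,1)[0],key=cv2.contourArea)
P=onz(c,k[:,0,:].astype(float),.014)[:,:2]
r=cv2.minAreaRect((P*1000).astype(np.float32)); print(r, cv2.boxPoints(r).tolist())
H=onz(c,[(222,61),(263,60),(265,175),(228,176)],.014)[:,:2]; print('holes',H.round(4).tolist(),H.mean(0), np.degrees(np.arctan2(*(H[0]+H[1]-H[2]-H[3])[::-1])))
print('yellow/turq',onz(c,[(304,216),(262,236),(193,208)],.014).round(4))
```

```text
((470.64697265625, -297.4722595214844), (109.74715423583984, 45.495967864990234), 1.4466692209243774) [[415.2165832519531, -276.1169128417969], [416.3652038574219, -321.5983581542969], [526.077392578125, -318.8276062011719], [524.9287109375, -273.3461608886719]]
holes [[0.5175, -0.2801], [0.5182, -0.3127], [0.4238, -0.3157], [0.4228, -0.283]] [ 0.47058072 -0.2978885 ] 1.78403729336841
yellow/turq [[ 0.3847 -0.3523  0.014 ]
 [ 0.3643 -0.3138  0.014 ]
 [ 0.3925 -0.2504  0.014 ]]
```

Run:
```python
from h import *
a=np.radians(1.6); plan([.4406,-.2985,.002],[-np.sin(a),np.cos(a)])
```

```text
sg 1 rot [ 1.000e-01 -0.000e+00  1.784e+02] shift [ -3.6 -20.9 149.1]
sg -1 rot [ 0.   0.  -1.6] shift [ -3.6 -20.9 149.1]
```

```bash
python3 -m handwheel '[[0,0,-1.6,-3.6,-21,40,76],[0,0,-1.6,-3.6,-21,80,76],[0,0,-1.6,-3.6,-21,110,76],[0,0,-1.6,-3.6,-21,130,76],[0,0,-1.6,-3.6,-21,140,76],[0,0,-1.6,-3.6,-21,145,76],[0,0,-1.6,-3.6,-21,149,76],[0,0,-1.6,-3.6,-21,149,76]]'
python3 - <<'E'
from h import *
snap('wrist','w2')
E
```

```text
clock: 2.0
position: [0.4409, -0.299, 0.0027]
orientation: [0.717, -0.698, 0.0, -0.0]
force: [-0.1, -0.3, 1.0]
finger_gap: 0.0646
```

View pics/w2.png

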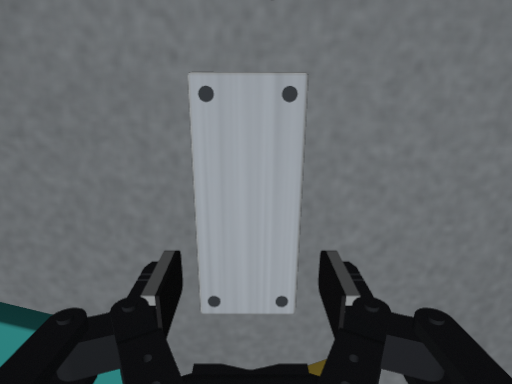

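The jaws straddle the blank near its robot end, evenly on both sides (pads at x≈182 and 320, blank edges at 200 and 296). I'll close and lift.

```bash
python3 -m handwheel '[[0,0,0,0,0,0,40],[0,0,0,0,0,0,40],[0,0,0,0,0,0,40],[0,0,0,0,0,0,40],[0,0,0,0,0,0,40],[0,0,0,0,0,0,40]]' 60; python3 -m handwheel '[[0,0,0,0,0,-10,40],[0,0,0,0,0,-40,40],[0,0,0,0,0,-70,40],[0,0,0,0,0,-80,40],[0,0,0,0,0,-80,40]]'
python3 - <<'E'
from h import *
print(monitor.sense()['force'],monitor.sense()['ft_torque']);snap('wrist','w3')
E
```

```text
clock: 2.65
position: [0.4415, -0.2993, 0.004]
orientation: [0.717, -0.697, 0.001, -0.0]
force: [-3.0, 1.9, 11.8]
finger_gap: 0.0438
clock: 3.15
position: [0.4423, -0.2998, 0.0856]
orientation: [0.717, -0.697, 0.002, -0.001]
force: [-0.0, -0.0, -2.7]
finger_gap: 0.0441
[-0.02098119 -0.0082276  -2.70061549] [-0.05169883  0.11421395  0.01754618]
```

View pics/w3.png

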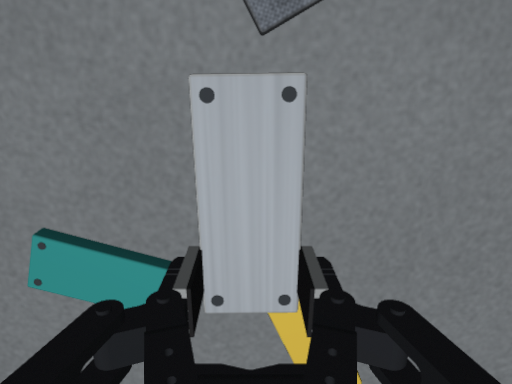

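Blank is held squarely (edges 203–298 px at the jaws). Now I'll look at the fixture from beside it, before placing.

Run:
```python
from h import *
plan([.50,-.14,.27],[np.sin(np.radians(3.1)),np.cos(np.radians(3.1))])
```

```text
sg 1 rot [ 1.000e-01 -2.000e-01 -1.753e+02] shift [-157.4  -63.2 -186. ]
sg -1 rot [-0.1 -0.1  4.7] shift [-157.4  -63.2 -186. ]
```

```bash
python3 -m handwheel '[[0,0,0,-20,-10,-40,40],[0,0,2,-60,-25,-80,40],[0,0,4.7,-100,-40,-120,40],[0,0,4.7,-130,-55,-160,40],[0,0,4.7,-150,-63,-180,40],[0,0,4.7,-157,-63,-186,40],[0,0,4.7,-157,-63,-186,40],[0,0,4.7,-157,-63,-186,40]]'
python3 - <<'E'
from h import *
im,c=snap('wrist','w4'); print(monitor.sense()['position'],c['cam_to_world'][:3,3])
E
```

```text
clock: 4.0
position: [0.4991, -0.1408, 0.268]
orientation: [-0.687, 0.726, -0.0, -0.0]
force: [0.6, 0.1, -1.7]
finger_gap: 0.0442
[ 0.49894307 -0.14107402  0.26800572] [ 0.57957204 -0.14602911  0.4118334 ]
```

View pics/w4.png

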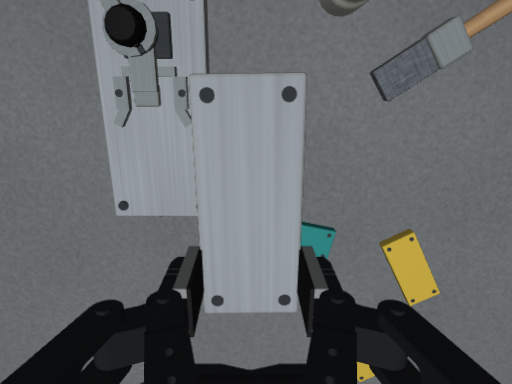

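The fixture is at the left: column hub (127,25), toe tip at about (147,105), rails at about x=122 and 182, slab front edge at y≈216. Zooming for exact points.

Run:
```python
from h import *
im,c=load('w4')
cv2.imwrite('pics/w4c.png',cv2.resize(im[0:140,80:220,::-1],None,fx=4.2,fy=4.2,interpolation=cv2.INTER_CUBIC))
cv2.imwrite('pics/w4d.png',cv2.resize(im[120:230,85:215,::-1],None,fx=5,fy=5,interpolation=cv2.INTER_CUBIC))
```

```text
(no output)
```

View pics/w4c.png

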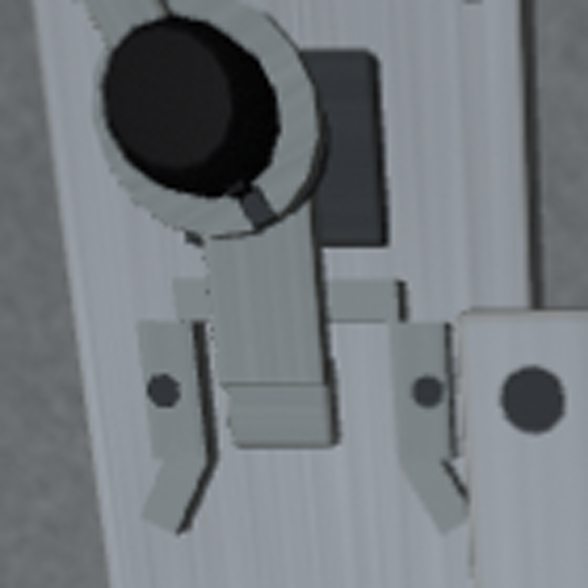

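View pics/w4d.png

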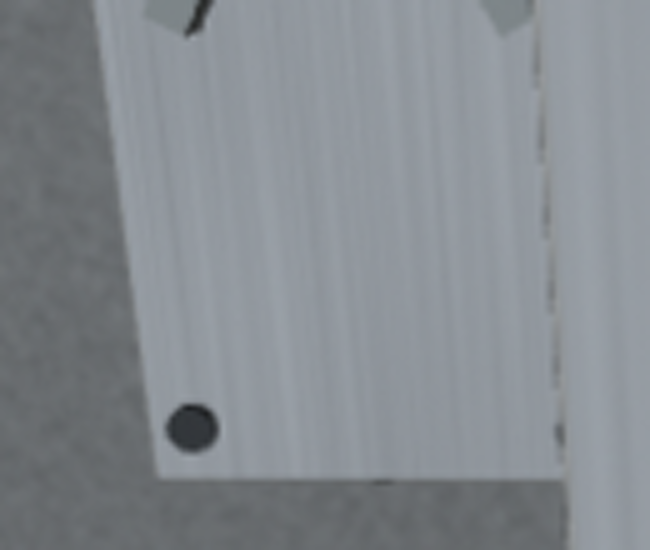

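Run:
```python
from h import *
im,c=load('w4')
def cc(l): return (np.array(l)+.5)/4.2-.5+[80,0]
def dd(l): return (np.array(l)+.5)/5-.5+[85,120]
Rl=onz(c,cc([(190,322),(203,457),(388,323),(403,460)]),.040)[:,:2]; print('rails',Rl.round(4).tolist())
Sl=onz(c,np.r_[dd([(158,478),(98,30),(560,479)]),cc([(40,60)])],.030)[:,:2]; print('slab',Sl.round(4).tolist())
def ang(v): return np.degrees(np.arctan2(v[1],v[0]))
print('rail yaw',ang(Rl[0]-Rl[1]),ang(Rl[2]-Rl[3]),'slab side',ang(Sl[3]-Sl[0]),ang(Sl[1]-Sl[0]),'front',ang(Sl[0]-Sl[2])-90)
a=np.radians(-3.1); u=np.array([np.cos(a),np.sin(a)]); v=np.array([-u[1],u[0]])
mid=Rl.mean(0); 
print('rail gap',((Rl[0]+Rl[1]-Rl[2]-Rl[3])/2)@v,'len',(Rl[0]-Rl[1])@u,(Rl[2]-Rl[3])@u)
print('origin from rails',mid-18*.001*u, 'from corner',Sl[0]+.130*u-.060*v,Sl[1]-0.06*v)
```

```text
rails [[0.5942, -0.0134], [0.561, -0.011], [0.5912, -0.0637], [0.5573, -0.0632]]
slab [[0.4324, 0.0297], [0.5431, 0.0231], [0.4266, -0.071], [0.6575, 0.0168]]
rail yaw -4.085003406433618 -0.7183164634430198 slab side -3.2947356421049245 -3.401778030038482 front -3.262869947589337
rail gap 0.05133811724134223 len 0.03332879952399652 0.033829133919714933
origin from rails [ 0.55795212 -0.03686429] from corner [ 0.55895383 -0.03721945] [ 0.53980911 -0.03676736]
```

Run:
```python
from h import *
im,c=load('w4'); s=monitor.sense()
for z in (.276,.278,.280):
    # corners of held blank
    q=onz(c,[(191,73.5),(305.5,73.5),(297.5,312),(204,312)],z)[:,:2]
    h=onz(c,[(207,95),(289,94),(285,300),(217.5,300.5)],z)[:,:2]
    for n,p in(('edge',q),('hole',h)):
        ax=(p[0]+p[1]-p[2]-p[3])/2
        print(z,n,'centre',p.mean(0).round(4),'rel TCP',(p.mean(0)-s['position'][:2]).round(4),'yaw',np.degrees(np.arctan2(ax[1],ax[0])).round(2),'len',np.linalg.norm(ax).round(4),'w',np.linalg.norm(p[0]-p[1]).round(4),np.linalg.norm(p[2]-p[3]).round(4))
Rm=R.from_quat(s['orientation']).as_matrix(); print('tool -y yaw',np.degrees(np.arctan2(-Rm[1,1],-Rm[0,1])))
```

```text
0.276 edge centre [ 0.5277 -0.1432] rel TCP [ 0.0288 -0.0021] yaw -2.57 len 0.1113 w 0.0445 0.0465
0.276 hole centre [ 0.5273 -0.1432] rel TCP [ 0.0283 -0.0021] yaw -2.28 len 0.0965 w 0.0325 0.0331
0.278 edge centre [ 0.5285 -0.1432] rel TCP [ 0.0295 -0.0021] yaw -2.57 len 0.1096 w 0.0438 0.0458
0.278 hole centre [ 0.528  -0.1433] rel TCP [ 0.0291 -0.0022] yaw -2.28 len 0.0951 w 0.032 0.0326
0.28 edge centre [ 0.5292 -0.1433] rel TCP [ 0.0303 -0.0022] yaw -2.57 len 0.108 w 0.0432 0.0451
0.28 hole centre [ 0.5288 -0.1433] rel TCP [ 0.0299 -0.0022] yaw -2.28 len 0.0937 w 0.0315 0.0321
tool -y yaw -3.179113492063372
```

Run:
```python
from h import *
b=np.radians(-3.2-.7+.04)
plan([.4474,-.0299,.050],[-np.sin(b),np.cos(b)])
```

```text
sg 1 rot [ 1.000e-01  1.000e-01 -1.793e+02] shift [-108.3   57.5  218. ]
sg -1 rot [ 0.  -0.   0.7] shift [-108.3   57.5  218. ]
```

```bash
python3 -m handwheel '[[0,0,0.7,-30,30,20,40],[0,0,0.7,-70,50,60,40],[0,0,0.7,-100,57.5,100,40],[0,0,0.7,-108,57.5,140,40],[0,0,0.7,-108.3,57.5,175,40],[0,0,0.7,-108.3,57.5,200,40],[0,0,0.7,-108.3,57.5,213,40],[0,0,0.7,-108.3,57.5,218,40],[0,0,0.7,-108.3,57.5,218,40]]'
python3 - <<'E'
from h import *
im,c=snap('wrist','w5'); print(monitor.sense()['position'],monitor.sense()['force'])
E
```

```text
clock: 4.95
position: [0.4463, -0.0311, 0.049]
orientation: [-0.683, 0.731, 0.001, -0.001]
force: [0.6, -0.1, -2.2]
finger_gap: 0.0441
[ 0.44700588 -0.03104799  0.0498333 ] [ 0.36571765 -0.19193409 -1.61756311]
```

View pics/w5.png

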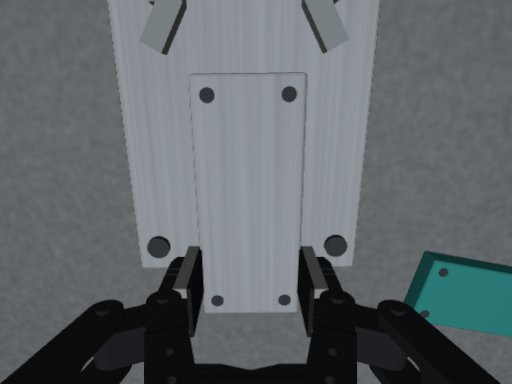

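Blank hangs over the slab, parallel to it, about 1.5 mm right of the channel centre (blank mid x≈248–250 vs flare mid ≈245). I'll correct that and lower gently.

```bash
python3 -m handwheel '[[0,0,0,-1.5,0,5,40],[0,0,0,-1.5,0,10,40],[0,0,0,-1.5,0,12,40],[0,0,0,-1.5,0,13,40],[0,0,0,-1.5,0,13,40]]'; python3 -m handwheel '[[0,0,0,0,0,1,40],[0,0,0,0,0,1.5,40],[0,0,0,0,0,1.5,40]]'
```

```text
clock: 5.5
position: [0.447, -0.0303, 0.0368]
orientation: [-0.683, 0.73, 0.001, -0.0]
force: [-0.0, -0.3, -2.2]
finger_gap: 0.0442
clock: 5.8
position: [0.447, -0.0303, 0.0353]
orientation: [-0.683, 0.73, 0.001, -0.0]
force: [-0.2, 0.7, -2.2]
finger_gap: 0.0442
```

```bash
python3 -m handwheel '[[0,0,0,-0.5,0,1,40],[0,0,0,-0.5,0,1,40],[0,0,0,-0.5,0,1,40]]'; python3 -m handwheel '[[0,0,0,-0.3,0,0.7,40],[0,0,0,-0.3,0,0.7,40],[0,0,0,-0.3,0,0.7,40]]'
python3 - <<'E'
from h import *
im,c=snap('wrist','w6'); s=monitor.sense();print(s['position'],s['force'],s['ft_torque'])
E
```

```text
clock: 6.1
position: [0.4471, -0.0301, 0.0343]
orientation: [-0.683, 0.73, 0.001, -0.0]
force: [0.4, -0.5, -0.9]
finger_gap: 0.0439
clock: 6.4
position: [0.4472, -0.0299, 0.034]
orientation: [-0.683, 0.73, 0.0, -0.0]
force: [-3.2, -1.2, 8.8]
finger_gap: 0.0442
[ 0.44719302 -0.02993149  0.034023  ] [-3.82813012 -1.69972515  9.13141577] [-0.33942313  0.79630935 -0.0331901 ]
```

View pics/w6.png

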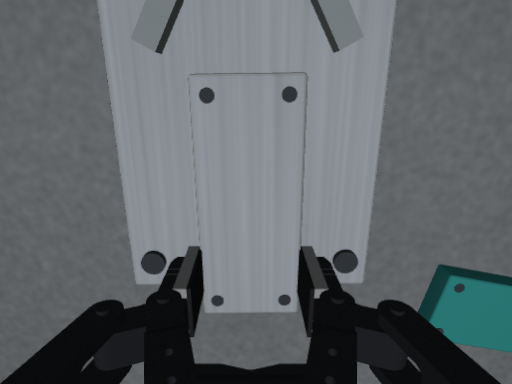

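Run:
```python
from h import *
im,c=load('w6'); s=monitor.sense()
g=cv2.cvtColor(im,cv2.COLOR_RGB2GRAY).astype(float); g=cv2.GaussianBlur(g,(3,3),0)
L=[];Rr=[];bl=[];br=[]
for y in range(60,235,5):
    d=np.diff(g[y]); 
    L.append((95+np.argmax(d[95:150])+.5,y)); Rr.append((350+np.argmin(d[350:410])+.5,y))
def fit(pts,z):
    P=onz(c,pts,z)[:,:2]; vx,vy,x0,y0=cv2.fitLine(P.astype(np.float32),cv2.DIST_HUBER,0,1e-4,1e-4).ravel(); 
    if vx<0:vx,vy=-vx,-vy
    return np.array([x0,y0]),np.degrees(np.arctan2(vy,vx))
a,b=fit(L,.03),fit(Rr,.03); print(a,b)
y=(a[1]+b[1])/2; u=np.array([np.cos(np.radians(y)),np.sin(np.radians(y))]);v=np.array([-u[1],u[0]])
print('width',(a[0]-b[0])@v); mid=(a[0]@v+b[0]@v)/2
q=onz(c,[(190,73.5),(306.5,73.5),(297,312),(205,312)],.044)[:,:2]
h=onz(c,[(207,95),(289.5,94),(284.5,300),(218,300.5)],.044)[:,:2]
for p in(q,h):
    n=(p[0]+p[1])/2; t=(p[2]+p[3])/2; print('offset nose',(n@v-mid)*1000,'tail',(t@v-mid)*1000, np.degrees(np.arctan2(*(n-t)[::-1])), 'nose fixture x',(n-np.array([.5585,-.037]))@u)
Rm=R.from_quat(s['orientation']).as_matrix(); print('tool -y yaw',np.degrees(np.arctan2(-Rm[1,1],-Rm[0,1])),'fix yaw',y)
```

```text
(array([0.50899184, 0.02570133], dtype=float32), np.float32(-3.240465)) (array([ 0.4963069, -0.0925241], dtype=float32), np.float32(-3.2958562))
width 0.118756324
offset nose -0.7526792507609771 tail -0.918726573406194 -3.1813831801453945 nose fixture x -0.027280451429534006
offset nose -0.662660249048922 tail -1.0895849075519644 -3.0109033289751346 nose fixture x -0.034996664553758834
tool -y yaw -3.817164228406732 fix yaw -3.2681606
```

```bash
python3 -m handwheel '[[0,0,0,-0.5,-2,-0.4,40],[0,0,0,-0.8,-5,-0.4,40],[0,0,0,-0.9,-8,-0.4,40],[0,0,0,-1,-12,-0.4,40],[0,0,0,-1,-16,-0.4,40],[0,0,0,-1,-20,-0.4,40],[0,0,0,-1.1,-24,-0.4,40],[0,0,0,-1.1,-27,-0.4,40],[0,0,0,-1.1,-27,-0.4,40]]'
python3 - <<'E'
from h import *
im,c=snap('wrist','w7'); s=monitor.sense();print(s['position'],s['force'],s['ft_torque'])
E
```

```text
clock: 7.35
position: [0.4747, -0.0313, 0.0344]
orientation: [-0.683, 0.73, 0.0, 0.0]
force: [0.2, 0.1, -2.1]
finger_gap: 0.0439
[ 0.4743249  -0.03121755  0.03435236] [ 1.22431275 -0.13371896 -0.89208869] [-0.03923677 -0.00200248  0.03595743]
```

View pics/w7.png

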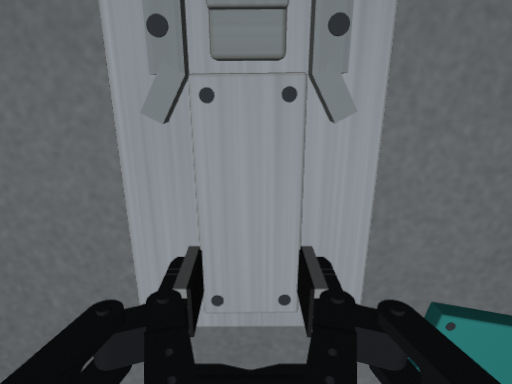

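The nose is at the rail entrance, centred within about 0.5 mm (rails at 188 and 311, blank 190–306), and the toe is above and ahead of it.

```bash
python3 -m handwheel '[[0,0,0,0,-2,0,40],[0,0,0,0,-5,0,40],[0,0,0,0,-9,0,40],[0,0,0,0,-13,0,40],[0,0,0,-0.1,-17,0,40],[0,0,0,-0.1,-20,0,40],[0,0,0,-0.1,-22,0,40],[0,0,0,-0.1,-22,0,40]]'
python3 -m handwheel '[[0,0,0,0,-2,0,40],[0,0,0,0,-4,0,40],[0,0,0,0,-6,0,40],[0,0,0,0,-8,0,40],[0,0,0,0,-8,0,40]]'
```

```text
clock: 8.2
position: [0.4966, -0.0326, 0.0343]
orientation: [-0.683, 0.73, 0.0, -0.0]
force: [-0.5, 0.1, -0.3]
finger_gap: 0.0442
clock: 8.7
position: [0.505, -0.0332, 0.0344]
orientation: [-0.683, 0.73, 0.0, 0.0]
force: [0.3, -0.2, -1.6]
finger_gap: 0.0437
```

Run:
```python
from h import *
im,c=snap('wrist','w8'); s=monitor.sense();print(s['position'],s['force'],s['ft_torque'])
```

```text
[ 0.50477625 -0.03313129  0.03433689] [ 0.80197761 -0.32788494 -2.32091957] [-0.02115612 -0.0670515  -0.0116996 ]
```

View pics/w8.png

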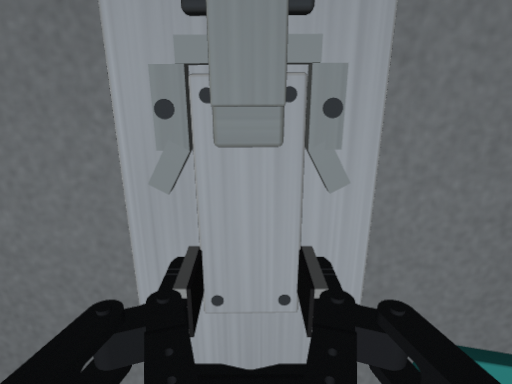

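Nose is at y≈73, just short of the stop (edge ≈64), and the blank sits between the rails. Creeping in with force checks.

```bash
python3 -m handwheel '[[0,0,0,0,-0.8,0,40],[0,0,0,0,-1.6,0,40],[0,0,0,0,-2.4,0,40],[0,0,0,0,-2.4,0,40]]'; python3 -m handwheel '[[0,0,0,0,-0.5,0,40],[0,0,0,0,-1,0,40],[0,0,0,0,-1.2,0,40]]'
```

```text
clock: 9.15
position: [0.5073, -0.0333, 0.0344]
orientation: [-0.683, 0.73, 0.0, 0.0]
force: [0.9, -0.2, -1.6]
finger_gap: 0.044
clock: 9.45
position: [0.5084, -0.0334, 0.0343]
orientation: [-0.683, 0.73, 0.0, 0.0]
force: [-0.1, 0.9, -0.2]
finger_gap: 0.0443
```

```bash
python3 -m handwheel '[[0,0,0,0,-0.6,0,40],[0,0,0,0,-1.2,0,40],[0,0,0,0,-1.2,0,40]]'; python3 -m handwheel '[[0,0,0,0,-0.5,0,40],[0,0,0,0,-1,0,40],[0,0,0,0,-1,0,40]]'
```

```text
clock: 9.75
position: [0.5085, -0.0334, 0.0341]
orientation: [-0.683, 0.73, 0.001, -0.001]
force: [-8.2, 1.3, 3.2]
finger_gap: 0.044
clock: 10.05
position: [0.5085, -0.0333, 0.034]
orientation: [-0.683, 0.73, 0.002, -0.001]
force: [-10.3, 1.0, 8.1]
finger_gap: 0.0437
```

Contact: 10 N against the stop with no further motion. Releasing and looking.

```bash
python3 -m handwheel '[[0,0,0,0,0,0,60],[0,0,0,0,0,0,75],[0,0,0,0,0,0,75],[0,0,0,0,0,0,75]]'
python3 - <<'E'
from h import *
im,c=snap('wrist','w9'); s=monitor.sense();print(s['position'],s['force'],s['ft_torque'])
E
```

```text
clock: 10.45
position: [0.5087, -0.0334, 0.0341]
orientation: [-0.683, 0.73, 0.002, -0.001]
force: [-0.2, 0.5, -0.1]
finger_gap: 0.0638
[ 0.50869005 -0.03340109  0.03409458] [-0.86903441  0.48949238  0.2097855 ] [-0.01611374 -0.04691529  0.0093645 ]
```

View pics/w9.png

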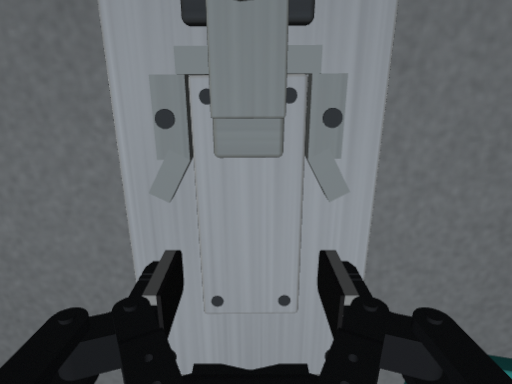

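The blank is up against the stop (nose y≈73, stop edge ≈73) and between the rails. Lifting off to look at the crank.

```bash
python3 -m handwheel '[[0,0,0,0,0,-30,75],[0,0,0,0,0,-80,75],[0,0,0,0,0,-130,75],[0,0,0,0,-30,-180,75],[0,0,0,0,-70,-216,75],[0,0,0,0,-91,-216,75],[0,0,0,0,-91,-216,75],[0,0,0,0,-91,-216,75]]'
python3 - <<'E'
from h import *
im,c=snap('wrist','w10'); s=monitor.sense();print(s['position'],s['force'],s['ft_torque'])
im,c=snap('top','t10')
cv2.imwrite('pics/t10c.png',cv2.resize(im[80:230,180:360,::-1],None,fx=4,fy=4,interpolation=cv2.INTER_CUBIC))
E
```

```text
clock: 11.3
position: [0.6007, -0.0396, 0.2491]
orientation: [-0.683, 0.73, 0.002, -0.001]
force: [0.3, -0.1, 0.1]
finger_gap: 0.0637
[ 0.59991797 -0.03951538  0.24900815] [ 0.1451751  -0.06385481 -0.66896654] [-0.02799075  0.01820111  0.0106676 ]
```

View pics/w10.png

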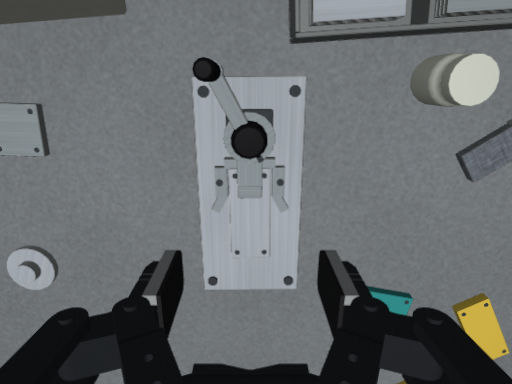

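The blank lies home under the toe; the sleeve top is about (206,69) and the hub (248,140).

Run:
```python
from h import *
im,c=load('w10')
cv2.imwrite('pics/w10c.png',cv2.resize(im[45:185,180:310,::-1],None,fx=4.2,fy=4.2,interpolation=cv2.INTER_CUBIC))
```

View pics/w10c.png

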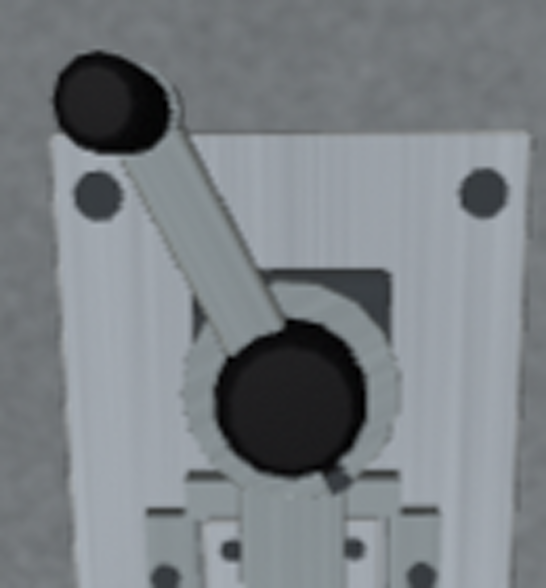

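Run:
```python
from h import *
im,c=load('w10')
def cc(l): return (np.array(l)+.5)/4.2-.5+[180,45]
g=onz(c,cc([(95,102)]),.156)[0]; h=onz(c,cc([(291,398)]),.110)[0]; ax=np.array([.5585,-.037])+.075*np.array([np.cos(np.radians(-3.25)),np.sin(np.radians(-3.25))])
print(g,h,ax); 
for o in(h[:2],ax): d=g[:2]-o; print(np.hypot(*d),np.degrees(np.arctan2(d[1],d[0])))
d=onz(c,[(231,256),(270,256)],.044)
plan([g[0],g[1],.20],[.066,.998])
plan([g[0],g[1],.118],[.066,.998])
```

```text
[ 0.69210788 -0.01420611  0.156     ] [ 0.63504074 -0.04174595  0.11      ] [ 0.63337938 -0.04125196]
0.06336482850636103 25.761336259048807
0.06465690546964392 24.72717380576111
sg 1 rot [-1.0e-01  5.0e-01 -1.8e+02] shift [-31.3 -91.   48.7]
sg -1 rot [0.3 0.  0. ] shift [-31.3 -91.   48.7]
sg 1 rot [-1.0e-01  5.0e-01 -1.8e+02] shift [-31.2 -91.4 130.7]
sg -1 rot [0.3 0.  0. ] shift [-31.2 -91.4 130.7]
```

```bash
python3 -m handwheel '[[0,0,0,-15,-40,10,75],[0,0,0,-31,-80,30,75],[0,0,0,-31,-91.5,50,75],[0,0,0,-31,-91.5,80,75],[0,0,0,-31,-91.5,105,75],[0,0,0,-31,-91.5,122,75],[0,0,0,-31,-91.5,131,75],[0,0,0,-31,-91.5,131,75]]'
python3 - <<'E'
from h import *
im,c=snap('wrist','w11'); s=monitor.sense();print(s['position'],s['force'],s['joint_pos'])
E
```

```text
clock: 12.2
position: [0.6905, -0.0262, 0.1168]
orientation: [-0.692, 0.722, 0.006, 0.001]
force: [0.3, 0.5, 0.6]
finger_gap: 0.0639
[ 0.6911471  -0.02627494  0.11804137] [ 0.30859604 -0.25703891  0.03741707] [-0.04285297  0.66336423  0.36257767  1.27583951  0.0106397   3.14132136]
```

View pics/w11.png

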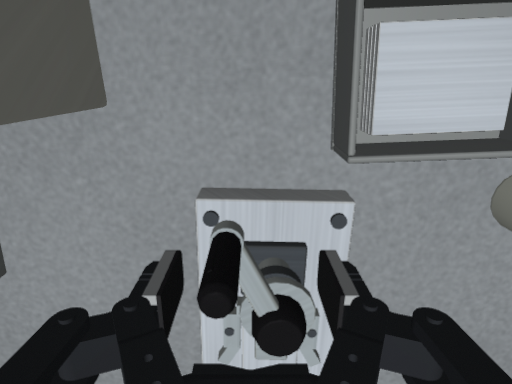

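J6 ran into its 3.14 limit, so TCP stopped 12 mm short in y (the sleeve is still between the pads at (222,270), off-centre). I'll rotate the tool −30° to leave that limit and centre it.

Run:
```python
from h import *
a=np.radians(26); plan([.693,-.0141,.118],[-np.sin(a),np.cos(a)])
```

```text
sg 1 rot [  0.9  -0.2 151.6] shift [-12.2  -1.3   0.2]
sg -1 rot [  0.2   0.7 -28.4] shift [-12.2  -1.3   0.2]
```

```bash
python3 -m handwheel '[[0,0,-8,-3,0,0,75],[0,0,-16,-7,0,0,75],[0.1,0.4,-24,-11,-1,0,75],[0.2,0.7,-28.4,-12.2,-1.3,0,75],[0.2,0.7,-28.4,-12.2,-1.3,0,75],[0.2,0.7,-28.4,-12.2,-1.3,0,75]]'
python3 - <<'E'
from h import *
im,c=snap('wrist','w12'); s=monitor.sense();print(s['position'],s['force'],s['joint_pos'])
E
```

```text
clock: 12.85
position: [0.6933, -0.0142, 0.1192]
orientation: [0.847, -0.531, 0.001, -0.0]
force: [-0.1, -0.1, -0.2]
finger_gap: 0.0638
[ 0.69319372 -0.01429304  0.11894926] [-0.3067477   1.15820266 -0.09888072] [-2.05614106e-02  6.59333901e-01  3.57863886e-01  1.26794248e+00
 -1.20358673e-04  2.67055618e+00]
```

View pics/w12.png

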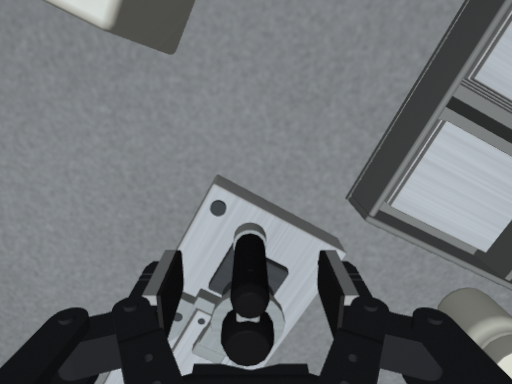

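Sleeve is now centred between the pads (x≈249). Closing.

```bash
python3 -m handwheel '[[0,0,0,0,0,0,8],[0,0,0,0,0,0,8],[0,0,0,0,0,0,8],[0,0,0,0,0,0,8],[0,0,0,0,0,0,8],[0,0,0,0,0,0,8],[0,0,0,0,0,0,8]]' 70
python3 - <<'E'
from h import *
s=monitor.sense();print(s['position'],s['force'],s['ft_torque'])
p0=s['position'][:2]; o=np.array([.634,-.0413]); d=p0-o; print(np.hypot(*d),np.degrees(np.arctan2(d[1],d[0])))
E
```

```text
clock: 13.6
position: [0.6932, -0.0142, 0.119]
orientation: [0.847, -0.531, 0.001, -0.0]
force: [-0.8, 1.7, 2.6]
finger_gap: 0.0142
[ 0.69323418 -0.01421554  0.11901855] [-0.80545591  1.67321912  2.60154048] [ 0.19150013 -0.00531755  0.00795856]
0.06513260450812372 24.571950138122777
```

```bash
cat > arc.py <<'E'
import sys; from h import *
o=np.array([.634,-.0413]); r=.065
s=monitor.sense(); p=s['position']; d=p[:2]-o; th=np.arctan2(d[1],d[0]); f=s['force']
rh=d/np.hypot(*d); tc=np.array([rh[1],-rh[0]])
print('clock',s['clock'],'r',np.hypot(*d).round(4),'deg',np.degrees(th).round(2),'z',p[2].round(4),'F resist',(-f[:2]@tc).round(2),'F rad',(f[:2]@rh).round(2),'Fz',f[2].round(1))
R0=R.from_quat(s['orientation'])
for a in map(float,sys.argv[1:]):
    t=th-np.radians(a); q=np.r_[o+r*np.array([np.cos(t),np.sin(t)]),.119]
    print(a,R0.inv().apply(q-p).__mul__(1000).round(1).tolist())
E
python3 arc.py 3 8 14 20 26 32 38 43 45
```

```text
clock 13.6 r 0.0651 deg 24.57 z 0.119 F resist 1.86 F rad -0.04 Fz 2.6
3.0 [3.4, 0.3, 0.0]
8.0 [9.0, 1.0, 0.0]
14.0 [15.7, 2.4, 0.0]
20.0 [22.1, 4.5, 0.0]
26.0 [28.3, 7.3, 0.0]
32.0 [34.2, 10.8, 0.0]
38.0 [39.7, 14.8, 0.0]
43.0 [43.9, 18.6, 0.0]
45.0 [45.5, 20.2, 0.0]
```

```bash
python3 -m handwheel '[[0,0,0,3.4,0.3,0,8],[0,0,0,9,1,0,8],[0,0,0,15.7,2.4,0,8],[0,0,0,22.1,4.5,0,8],[0,0,0,28.3,7.3,0,8],[0,0,0,34.2,10.8,0,8],[0,0,0,39.7,14.8,0,8],[0,0,0,43.9,18.6,0,8],[0,0,0,45.5,20.2,0,8],[0,0,0,45.5,20.2,0,8]]'
python3 arc.py 3 8 14 20 26 30 33
```

```text
clock: 14.6
position: [0.6946, -0.0646, 0.119]
orientation: [0.847, -0.532, 0.001, -0.0]
force: [-1.3, -1.2, 1.4]
finger_gap: 0.0144
clock 14.6 r 0.0649 deg -20.98 z 0.119 F resist -1.59 F rad -0.77 Fz 1.4
3.0 [2.3, 2.5, -0.0]
8.0 [5.8, 7.0, -0.0]
14.0 [9.4, 12.7, -0.0]
20.0 [12.4, 18.8, -0.0]
26.0 [14.8, 25.2, -0.0]
30.0 [16.0, 29.6, -0.0]
33.0 [16.7, 32.9, -0.0]
```

```bash
python3 -m handwheel '[[0,0,0,2.3,2.5,0,8],[0,0,0,5.8,7,0,8],[0,0,0,9.4,12.7,0,8],[0,0,0,12.4,18.8,0,8],[0,0,0,14.8,25.2,0,8],[0,0,0,16,29.6,0,8],[0,0,0,16.7,32.9,0,8],[0,0,0,16.7,32.9,0,8]]'
python3 arc.py 2 4 6 8
```

```text
clock: 15.4
position: [0.6718, -0.0942, 0.119]
orientation: [0.847, -0.532, 0.001, 0.0]
force: [-3.1, 1.8, 1.2]
finger_gap: 0.0144
clock 15.4 r 0.065 deg -54.45 z 0.119 F resist -1.41 F rad -3.27 Fz 1.2
2.0 [0.4, 2.2, 0.0]
4.0 [0.6, 4.5, 0.0]
6.0 [0.8, 6.8, 0.0]
8.0 [0.9, 9.0, 0.0]
```

```bash
python3 -m handwheel '[[0,0,0,0.4,2.2,0,8],[0,0,0,0.6,4.5,0,8],[0,0,0,0.8,6.8,0,8],[0,0,0,0.9,9,0,8]]'
python3 arc.py 2 4 6 8
```

```text
clock: 15.8
position: [0.6641, -0.0989, 0.1191]
orientation: [0.847, -0.532, 0.001, -0.0]
force: [0.2, 4.2, 0.8]
finger_gap: 0.0145
clock 15.8 r 0.065 deg -62.45 z 0.1191 F resist 2.09 F rad -3.6 Fz 0.8
2.0 [0.0, 2.3, 0.1]
4.0 [-0.0, 4.5, 0.1]
6.0 [-0.1, 6.8, 0.1]
8.0 [-0.3, 9.1, 0.1]
```

```bash
python3 -m handwheel '[[0,0,0,0,2.3,0,8],[0,0,0,0,4.5,0,8],[0,0,0,-0.1,6.8,0,8],[0,0,0,-0.3,9.1,0,8]]'
python3 arc.py 2 4 6 8
```

```text
clock: 16.2
position: [0.6556, -0.1026, 0.119]
orientation: [0.847, -0.532, 0.001, -0.0]
force: [0.7, 4.8, 1.7]
finger_gap: 0.0144
clock 16.2 r 0.065 deg -70.63 z 0.119 F resist 2.25 F rad -4.28 Fz 1.7
2.0 [-0.3, 2.2, 0.0]
4.0 [-0.7, 4.5, 0.0]
6.0 [-1.1, 6.7, 0.0]
8.0 [-1.6, 8.9, 0.0]
```

```bash
python3 -m handwheel '[[0,0,0,-0.3,2.2,0,8],[0,0,0,-0.7,4.5,0,8],[0,0,0,-1.1,6.7,0,8],[0,0,0,-1.6,8.9,0,8]]'
python3 arc.py 2 4 6 8
```

```text
clock: 16.6
position: [0.6467, -0.1051, 0.1191]
orientation: [0.847, -0.532, 0.001, -0.0]
force: [2.7, 5.0, 1.0]
finger_gap: 0.0141
clock 16.6 r 0.065 deg -78.7 z 0.1191 F resist 3.58 F rad -4.35 Fz 1.0
2.0 [-0.6, 2.2, 0.1]
4.0 [-1.3, 4.3, 0.0]
6.0 [-2.1, 6.5, 0.0]
8.0 [-2.9, 8.6, 0.0]
```

```bash
python3 -m handwheel '[[0,0,0,-0.6,2.2,0,8],[0,0,0,-1.3,4.3,0,8],[0,0,0,-2.1,6.5,0,8],[0,0,0,-2.9,8.6,0,8]]'
python3 arc.py 2 4 6 8
```

```text
clock: 17.0
position: [0.6376, -0.1063, 0.1191]
orientation: [0.847, -0.532, 0.001, -0.0]
force: [2.6, 3.4, 0.7]
finger_gap: 0.0142
clock 17.0 r 0.0651 deg -86.81 z 0.1191 F resist 2.79 F rad -3.3 Fz 0.7
2.0 [-1.0, 2.1, 0.1]
4.0 [-1.9, 4.1, 0.1]
6.0 [-3.0, 6.1, 0.1]
8.0 [-4.1, 8.1, 0.1]
```

```bash
python3 -m handwheel '[[0,0,0,-1,2.1,0,8],[0,0,0,-1.9,4.1,0,8],[0,0,0,-3,6.1,0,8],[0,0,0,-4.1,8.1,0,8]]'
python3 arc.py 2 4 6 8
```

```text
clock: 17.4
position: [0.6284, -0.1061, 0.1191]
orientation: [0.847, -0.532, 0.001, -0.0]
force: [3.5, 2.8, -0.4]
finger_gap: 0.0141
clock 17.4 r 0.0651 deg -94.91 z 0.1191 F resist 3.29 F rad -3.1 Fz -0.4
2.0 [-1.3, 1.9, 0.1]
4.0 [-2.5, 3.8, 0.1]
6.0 [-3.8, 5.6, 0.1]
8.0 [-5.2, 7.4, 0.1]
```

```bash
python3 -m handwheel '[[0,0,0,-1.3,1.9,0,8],[0,0,0,-2.5,3.8,0,8],[0,0,0,-3.8,5.6,0,8],[0,0,0,-5.2,7.4,0,8]]'
python3 arc.py 2 4 6 8
```

```text
clock: 17.8
position: [0.621, -0.105, 0.1196]
orientation: [0.847, -0.532, 0.003, -0.001]
force: [14.3, 1.8, -5.3]
finger_gap: 0.0142
clock 17.8 r 0.065 deg -101.52 z 0.1196 F resist 13.65 F rad -4.61 Fz -5.3
2.0 [-1.4, 1.8, 0.6]
4.0 [-2.8, 3.5, 0.5]
6.0 [-4.4, 5.2, 0.5]
8.0 [-6.0, 6.8, 0.5]
```

Resistance jumped to 13.7 N: the screw has bottomed and the limiter is at its slip torque. I'll turn a little more, then look at the ribs.

```bash
python3 -m handwheel '[[0,0,0,-1.4,1.8,0.3,8],[0,0,0,-2.8,3.5,0.3,8],[0,0,0,-4.4,5.2,0.3,8],[0,0,0,-6,6.8,0.3,8]]'
python3 arc.py 2 4 6
python3 - <<'E'
from h import *
im,c=snap('wrist','w13')
E
```

```text
clock: 18.2
position: [0.6138, -0.1031, 0.1196]
orientation: [0.847, -0.532, 0.004, -0.001]
force: [14.0, -0.0, -4.9]
finger_gap: 0.0141
clock 18.2 r 0.065 deg -108.08 z 0.1196 F resist 13.34 F rad -4.34 Fz -4.9
2.0 [-1.6, 1.6, 0.6]
4.0 [-3.2, 3.2, 0.6]
6.0 [-4.9, 4.7, 0.6]
```

View pics/w13.png

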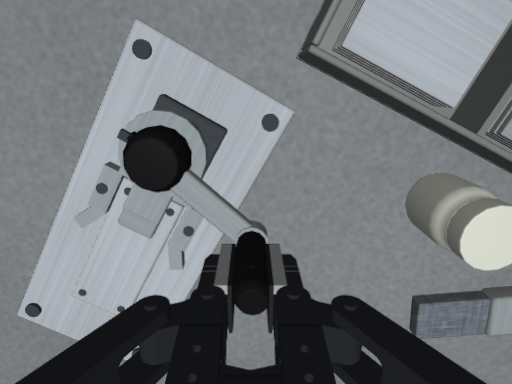

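Run:
```python
from h import *
im,c=load('w13')
cv2.imwrite('pics/w13c.png',cv2.resize(im[90:210,100:230,::-1],None,fx=4.5,fy=4.5,interpolation=cv2.INTER_CUBIC))
```

```text
(no output)
```

View pics/w13c.png

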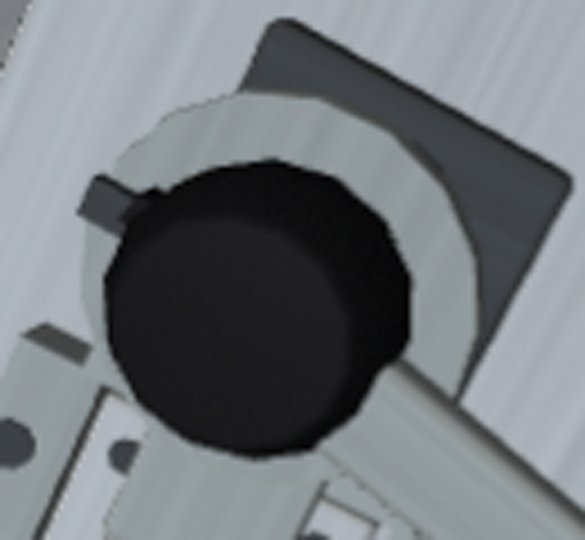

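The wrist picture shows the grey collar rib at crop (103,206) and the black hub rib tip at about (148,196). Computing both angles.

```bash
python3 - <<'E'
from h import *
im,c=load('w13')
def cc(l): return (np.array(l)+.5)/4.5-.5+[100,90]
o=np.array([.634,-.0413])
for n,p,z in(('collar mid',(103,205),.092),('collar top',(103,205),.095),('collar lo edge',(122,233),.095),('collar hi edge',(130,190),.095),('hub rib',(150,197),.099),('hub rib',(155,190),.103)):
    q=onz(c,[cc(p)],z)[0][:2]-o; print(n,z,np.hypot(*q).round(4),np.degrees(np.arctan2(q[1],q[0])).round(1))
def inv(a,r,z):
    q=proj(c,[[o[0]+r*np.cos(np.radians(a)),o[1]+r*np.sin(np.radians(a)),z]])[0]; return ((q-[100,90]+.5)*4.5-.5).round(0)
print('axis .11',inv(0,0,.11),'hub seen top',(228,335))
for a in(90,85,80,75,72,68,64): print(a,'collar',inv(a,.020,.092),'hub',inv(a,.018,.099))
E
python3 arc.py
```

```text
collar mid 0.092 0.0218 88.1
collar top 0.095 0.021 85.6
collar lo edge 0.095 0.0179 91.5
collar hi edge 0.095 0.0192 76.4
hub rib 0.099 0.0165 69.1
hub rib 0.103 0.0162 60.8
axis .11 [235. 325.] hub seen top (228, 335)
90 collar [115. 217.] hub [110. 234.]
85 collar [121. 204.] hub [115. 222.]
80 collar [128. 191.] hub [122. 210.]
75 collar [136. 179.] hub [129. 199.]
72 collar [141. 172.] hub [134. 193.]
68 collar [149. 164.] hub [141. 185.]
64 collar [157. 156.] hub [149. 177.]
clock 18.25 r 0.0649 deg -108.32 z 0.1197 F resist 13.0 F rad -4.22 Fz -5.1
```

The collar rib is at about 84°, the hub rib at about 72°, so slip is about 12° (7–13° from the crank angle and force log). I'll add a little for a plain gap, well below 30°.

```bash
python3 -m handwheel '[[0,0,0,-1.6,1.6,0.3,8],[0,0,0,-3.2,3.2,0.3,8],[0,0,0,-4.9,4.7,0.3,8],[0,0,0,-4.9,4.7,0.3,8]]'
python3 arc.py; python3 -m handwheel '[[0,0,0,0,0,0,30],[0,0,0,0,0,0,60],[0,0,0,0,0,0,75],[0,0,0,0,0,0,75],[0,0,0,0,0,0,75]]'; python3 arc.py
```

```text
clock: 18.65
position: [0.6086, -0.1011, 0.1197]
orientation: [0.847, -0.532, 0.006, -0.001]
force: [13.6, 1.4, -5.4]
finger_gap: 0.0141
clock 18.65 r 0.065 deg -113.06 z 0.1197 F resist 11.93 F rad -6.58 Fz -5.4
clock: 19.15
position: [0.6084, -0.1011, 0.1196]
orientation: [0.847, -0.532, 0.006, -0.001]
force: [0.2, 0.3, -0.1]
finger_gap: 0.0638
clock 19.15 r 0.0651 deg -113.19 z 0.1196 F resist 0.12 F rad -0.34 Fz -0.1
```

```bash
python3 - <<'E'
from h import *
s=monitor.sense();print(totool(np.array([.600,-.058,.22])-s['position']))
E
python3 -m handwheel '[[0,0,0,0,0,-20,75],[0,0,0,0,0,-50,75],[0,0,0,0,0,-80,75],[0,0,0,0,0,-100,75],[0,0,0,0,0,-100,75],[0,0,0,0,0,-100,75]]'
```

```text
[ -41.6672604   -12.02285985 -100.60367912]
clock: 19.75
position: [0.6074, -0.1008, 0.2195]
orientation: [0.847, -0.532, 0.006, -0.001]
force: [-0.5, 0.4, -0.5]
finger_gap: 0.064
```

```bash
python3 -m handwheel '[[0,0,0,-20,-6,0,75],[0,0,0,-42,-12,0,75],[0,0,0,-42,-12,0,75],[0,0,0,-42,-12,0,75]]'
python3 - <<'E'
from h import *
im,c=snap('wrist','w14'); print(monitor.sense()['position'])
cv2.imwrite('pics/w14c.png',cv2.resize(im[90:240,170:330,::-1],None,fx=4,fy=4,interpolation=cv2.INTER_CUBIC))
E
```

```text
clock: 20.15
position: [0.5995, -0.0576, 0.2183]
orientation: [0.847, -0.531, 0.005, -0.001]
force: [-0.2, 0.3, -0.0]
finger_gap: 0.0642
[ 0.59964841 -0.05804097  0.21848035]
```

View pics/w14.png

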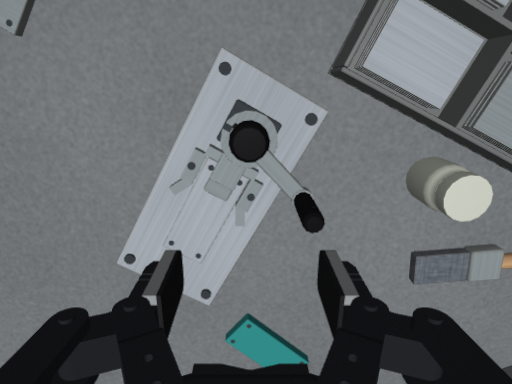

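View pics/w14c.png

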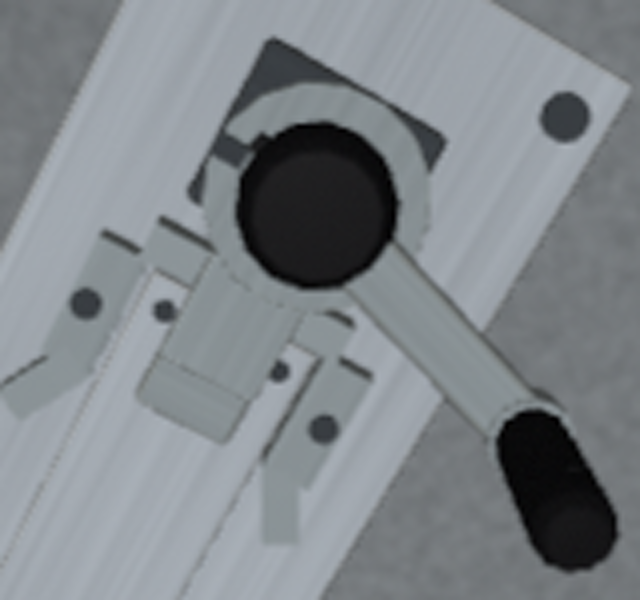

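Run:
```python
from h import *
im,c=load('w14')
def cc(l): return (np.array(l)+.5)/4-.5+[170,90]
o=onz(c,[cc((316,207))],.110)[0][:2]; print('axis',o)
for n,p,z in(('collar',(232,150),.092),('hub rib',(263,143),.099),('arm',(510,430),.104),('sleeve top',(575,525),.156)):
    q=onz(c,[cc(p)],z)[0][:2]-o; print(n,np.hypot(*q).round(4),np.degrees(np.arctan2(q[1],q[0])).round(1))
# home check: rails & blank corners
def inv(P): return ((proj(c,[P])[0]-[170,90]+.5)*4-.5).round(0)
im2=im[90:300,100:300,::-1]; cv2.imwrite('pics/w14d.png',cv2.resize(im2,None,fx=2.8,fy=2.8,interpolation=cv2.INTER_CUBIC))
H=onz(c,[(171,243),(198.5,256),((165/4+170-.4),(311/4+90-.4)),((279/4+170-.4),(372/4+90-.4))],.044)[:,:2]; ctr=H.mean(0); 
u=np.array([np.cos(np.radians(-3.25)),np.sin(np.radians(-3.25))]);v=np.array([-u[1],u[0]])
for O in(np.array([.5585,-.037]),o-.075*u): print('blank centre in fixture',(ctr-O)@u*1000,(ctr-O)@v*1000)
d=(H[2]+H[3]-H[0]-H[1]);print('yaw',np.degrees(np.arctan2(d[1],d[0])))
```

```text
axis [ 0.63447092 -0.04049425]
collar 0.0191 88.6
hub rib 0.0151 69.5
arm 0.0622 -113.8
sleeve top 0.0642 -111.1
blank centre in fixture -21.21918419797173 -0.6471823275227734
blank centre in fixture -22.266012748782316 -1.4655509721290623
yaw -2.9195656138584023
```

Slip reads about 18–21° (collar rib 88.6°, hub rib 67–69°). Now a close check that the blank is still against the stop.

Run:
```python
from h import *
a=np.radians(-3.3); plan([.505,-.0334,.10],[-np.sin(a),np.cos(a)])
```

```text
sg 1 rot [   0.5   -0.7 -150.9] shift [-64.3  75.4 117.4]
sg -1 rot [-0.5 -0.3 29.1] shift [-64.3  75.4 117.4]
```

```bash
python3 -m handwheel '[[0,0,7,-20,30,0,75],[0,0,14,-45,60,0,75],[0,0,21,-64,75,10,75],[-0.5,-0.3,29,-64,75,40,75],[-0.5,-0.3,29,-64,75,80,75],[-0.5,-0.3,29,-64,75,110,75],[-0.5,-0.3,29,-64,75,117,75],[-0.5,-0.3,29,-64,75,117,75]]'
python3 - <<'E'
from h import *
im,c=snap('wrist','w15'); s=monitor.sense();print(s['position'],s['force'],c['cam_to_world'][:3,3])
cv2.imwrite('pics/w15c.png',cv2.resize(im[20:170,160:340,::-1],None,fx=4,fy=4,interpolation=cv2.INTER_CUBIC))
E
```

```text
clock: 21.0
position: [0.5049, -0.0339, 0.1]
orientation: [-0.687, 0.727, 0.0, -0.001]
force: [0.6, 0.4, 0.9]
finger_gap: 0.0643
[ 0.50582868 -0.03386583  0.10119081] [-0.32315776  0.54893411 -0.20804994] [ 0.58552229 -0.03932525  0.24370476]
```

View pics/w15.png

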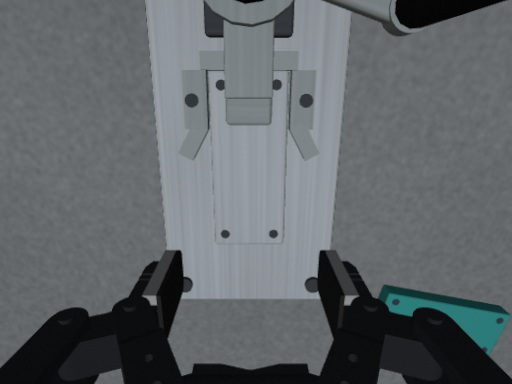

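View pics/w15c.png

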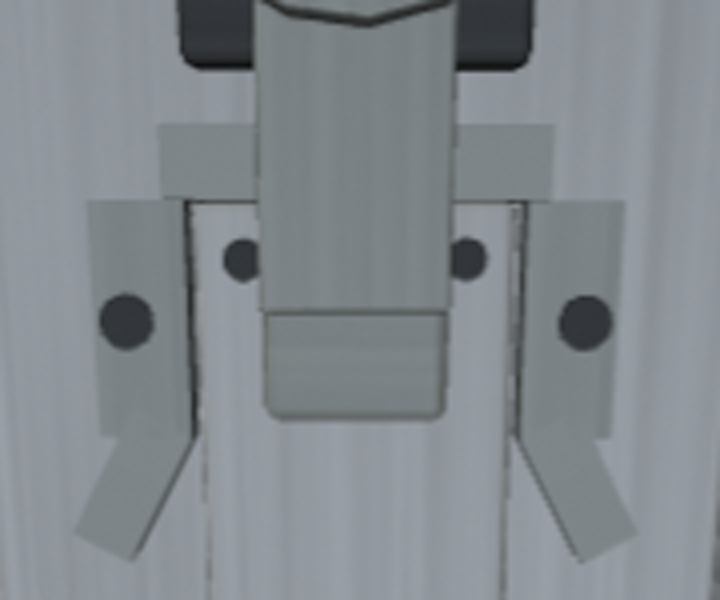

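The blank's nose is flush with the stop on both sides of the toe (crop y≈202), it lies between the rails, and the tool is clear of everything. Handing in.

```bash
python3 -c "
from workcell import workorder; print(workorder.sign_off())"
```

```text
the job is handed in; nothing more can be done
None
```

The blank is home and clamped, the limiter has slipped, and I handed the job in at about 21 s with the robot touching nothing.

**What I did**
- I laid the blank on the slab and slid it under the toe until it met the end stop, with about 10 N of push at the end.
- I turned the crank clockwise about 138°. The drag was 2–3.5 N until the screw bottomed at about 120–125°, then it held steady at about 13 N while the limiter slipped. Then I let go.

**Last checks**
- **Blank:** the close-up after clamping shows the nose flush with the stop on both sides of the toe, between the rails. The ray measurement put its centre 1–2 mm short of home. That disagrees slightly with the close-up but is about the camera's 2 mm tolerance, so I relied on the close-up.
- **Slip:** the ribs are plainly apart, and the final picture gives about 18–21°. The crank angle and force log give 12–18°. Both are under the 30° limit.
- **Other things:** I moved nothing else on purpose and saw nothing displaced in the wrist pictures, but I did not check each item separately.

**What went wrong:** on the first approach to the sleeve, joint 6 stopped at the end of its range, 12 mm off. I turned the tool about 28° and recentred before gripping.

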